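# Feel along a washer door's bare sealing lip

### The arm

A 6-joint arm with a two-finger parallel gripper is mounted at the origin on the work surface. World frame = base frame: x ahead of the robot, y to its left, z up, the work surface at z = 0. Lengths are in m, angles in rad, forces in N, time in s.
With the tool pointing down it reaches from about 0.325 to 0.775 m from the base axis. Payload 5.5 kg.
Tool frame: the origin (TCP) lies between the finger pads, 19 mm behind the fingertips; this is the grasp point; z points along the fingers, y is the line along which they close (so a half turn about z gives the same grasp; the last joint's range is limited). The gripper opens to 88 mm and grips with 3 to 60 N. Pads are 20 mm wide; open, the fingers measure 115 mm over their backs; the gripper's body (75 mm by 178 mm) begins 61 mm behind the grasp point.
Start: joints at [-1.245, 0.091, 1.231, -0, 1.82, -0.057], TCP at [0.224, -0.557, 0.241] pointing down, gripper open.
Joint ranges: [-2.87, 2.87], [-0.86, 2.18], [0.17, 2.46], [-1.51, 4.65], [0.06, 2.69], [-2.65, 2.65]. Speed limits (rad/s): [2.57, 2.57, 3.01, 3.14, 3.14, 3.14].

### API

Orientations are given as a unit quaternion [x, y, z, w].
In Python, from workcell import * gives the robot as it stands.
- The arm moves only by the shell command python3 -m inch 'ROWS' [OPENING] [FORCE]. ROWS is JSON, a list of rows, each an object of numbers: "tx", "ty", "tz": the shift along the tool's x, y, z in units of 25 cm (1.0 is 25 cm); "rx", "ry", "rz": the turn, a rotation vector about the tool's x, y, z in units of pi/4 rad (1.0 is pi/4 rad). A call has 1 to 8 rows; each row is the pose to reach, as a shift and turn from the pose commanded when the call began, along the tool's axes at that moment; what a row does not reach only later rows make up. A row lasts 1/12 s, in which the tool goes at most 41.7 mm and 7.16 degrees, less where a joint would pass 70% of its speed; a pose out of reach is approached as far as the arm can. A call with a number of a shift or a turn outside -1 to 1 is refused whole. A call with a gripper value outside its range is refused whole. OPENING is the opening, from -1 (shut) to 1 (fully open), set as the call begins (- or left out, the last holds). The fingers move at their own pace and stop on an object; FORCE is the grip in N (left out, the last holds). Time passes only in rows, so rows that repeat a pose let the fingers close. It gives the time, the measured TCP pose, the force, the opening and the grip force at its end, in the units of the state.
- read_state(): the state, without advancing time (a new reading comes with each control period).
- capture(name): name is "scene" or "top" or "wrist"; returns the picture (420x560x3 uint8, red, green, blue); there is no depth.
- get_calibration(name): a dict with "fx", "fy", "cx", "cy" (pixels), "R" (3x3) and "t" (3): a world point X has camera coordinates R X + t; the wrist camera has in their place "tool_from_camera" (4x4, takes a point from camera to tool coordinates, whose origin is the TCP and whose axes are the flange's). Camera axes: x right, y down, z forward; pixel columns grow to the right and rows downward; lengths in m; the calibration is good to about 2 mm. A picture is of the moment at which its call begins: read the wrist's pose just before it. get_calibration takes no time and is no camera call.
- close_job(): hands the job in; it is judged then, once.
The state is a dict: "time": time; "joint_pos": joint angles; "qvel": joint speeds; "joint_torque": joint torques, N m; "eef_pos": TCP position; "tcp_rot": TCP orientation; "force": force on the tool from outside, world axes, zero at the start; "wrist_torque": the same for the moment, N m; "finger_gap": finger opening in m; "grasp_force": force on a finger pad.
Only numpy, scipy, OpenCV 4.12 (cv2) and the standard library are available. Lean on these libraries where they do the work, as an engineer would, in place of code of your own. Each camera call takes 0.05 s, during which the arm holds its last target. There are 200 camera calls.

### The job

A washer's door ring lies on the service bench, stripped for a new gasket. With the gripper closed, touch the raised round sealing lip with the fingertips at the hinge and run them slowly and lightly along its top, round the lower half nearest you, to the latch, feeling all the way for nicks and pitting without raising the fingers off the lip on the way; then lift clear. Only touch it: do not grip, lift or shift the ring, and leave everything else where it is.

Things in the scene. Friction and masses are not known exactly. Their poses are not given: they have to be found in the camera images.
- door_ring: loose aluminium washer door ring, 3 kg. Flange 380 mm across, 22 mm thick (bosses to 28); on it a round sealing lip, 12 mm wide, midline radius 145 mm, flat top 48 mm above the bench; middle open. Hinge ears at +y (to radius 241 mm, 28 mm high), latch box and black handle at -y. Origin: ring centre at bench level; z up, -x to the door's foot, which faces the robot within 0.35 rad
- lip_0 (a point): point on the top of the sealing lip, mid-width, 0 degrees along the lower half from the hinge: at the hinge end (door_ring +y side, left seen from the robot); nothing beside the lip here is taller than it
- lip_1 (a point): point on the top of the sealing lip, mid-width, 22.5 degrees along the lower half from the hinge
- lip_2 (a point): point on the top of the sealing lip, mid-width, 45 degrees along the lower half from the hinge
- lip_3 (a point): point on the top of the sealing lip, mid-width, 67.5 degrees along the lower half from the hinge
- lip_4 (a point): point on the top of the sealing lip, mid-width, 90 degrees along the lower half from the hinge: at the foot of the door (door_ring -x, nearest the robot)
- lip_5 (a point): point on the top of the sealing lip, mid-width, 112.5 degrees along the lower half from the hinge
- lip_6 (a point): point on the top of the sealing lip, mid-width, 135 degrees along the lower half from the hinge
- lip_7 (a point): point on the top of the sealing lip, mid-width, 157.5 degrees along the lower half from the hinge
- lip_8 (a point): point on the top of the sealing lip, mid-width, 180 degrees along the lower half from the hinge: at the latch end (door_ring -y side); the dark latch box beside it stands on the flange at radii 165 to 195 mm, 38 mm high, lower than the lip; the handle outside reaches radius 235 mm, 26 mm high
- screwdriver: screwdriver, 170 mm, black handle, lying inside the ring; origin on the bench under its middle
- screw_dish: round steel dish of screws, 76 mm diameter, 26 mm high, inside the ring; origin centre of its underside
- grease_jar: white jar, 55 mm diameter, 50 mm high, inside the ring; origin centre of its underside
- wrench: steel wrench, 170 mm, lying on the bench before the ring, to one side; origin on the bench under its middle
- hinge_pin: steel hinge pin, 133 mm long, 16 mm high at its heads, lying on the bench before the ring, to one side; origin on the bench under its middle
- detergent: blue detergent jug, 75 by 115 mm, 226 mm high, standing left of the ring; origin centre of its underside
- spray_can: grey spray can, 58 mm diameter, 191 mm high, standing right of the ring; origin centre of its underside
- token_cup: grey plastic cup, 72 mm diameter, 85 mm high, standing right of the ring; origin centre of its underside
There are look-alikes about, which are no part of the job. Several things have the shape of the hinge_pin; the one meant has the colours described above.

How it is judged:
On the way, in this order (a step that is already met when the one before it is completed fails the run):
1. fingertips touch the lip at the hinge (horizontal distance between the grasp point and lip_0 below 0.022 m and z of the grasp point in the frame of door_ring above 0.058 m and contact force between the fingers and door_ring between 0.2 and 20 N), for 0.1 s.
2. light touch carried along the lip to 22.5 degrees from the hinge (horizontal distance between the grasp point and lip_1 below 0.022 m and z of the grasp point in the frame of door_ring above 0.058 m and contact force between the fingers and door_ring between 0.2 and 20 N), for 0.1 s.
3. light touch carried along the lip to 45 degrees from the hinge (horizontal distance between the grasp point and lip_2 below 0.022 m and z of the grasp point in the frame of door_ring above 0.058 m and contact force between the fingers and door_ring between 0.2 and 20 N), for 0.1 s.
4. light touch carried along the lip to 67.5 degrees from the hinge (horizontal distance between the grasp point and lip_3 below 0.022 m and z of the grasp point in the frame of door_ring above 0.058 m and contact force between the fingers and door_ring between 0.2 and 20 N), for 0.1 s.
5. light touch carried along the lip to 90 degrees from the hinge (horizontal distance between the grasp point and lip_4 below 0.022 m and z of the grasp point in the frame of door_ring above 0.058 m and contact force between the fingers and door_ring between 0.2 and 20 N), for 0.1 s.
6. light touch carried along the lip to 112.5 degrees from the hinge (horizontal distance between the grasp point and lip_5 below 0.022 m and z of the grasp point in the frame of door_ring above 0.058 m and contact force between the fingers and door_ring between 0.2 and 20 N), for 0.1 s.
7. light touch carried along the lip to 135 degrees from the hinge (horizontal distance between the grasp point and lip_6 below 0.022 m and z of the grasp point in the frame of door_ring above 0.058 m and contact force between the fingers and door_ring between 0.2 and 20 N), for 0.1 s.
8. light touch carried along the lip to 157.5 degrees from the hinge (horizontal distance between the grasp point and lip_7 below 0.022 m and z of the grasp point in the frame of door_ring above 0.058 m and contact force between the fingers and door_ring between 0.2 and 20 N), for 0.1 s.
9. light touch carried to the lip's end at the latch (horizontal distance between the grasp point and lip_8 below 0.022 m and z of the grasp point in the frame of door_ring above 0.058 m and contact force between the fingers and door_ring between 0.2 and 20 N), for 0.1 s.
At the end, for the whole second after the job is handed in: the fingertips have touched the top of the lip at nine evenly spaced points in order from hinge to latch (tool point within 22 mm of each and at least 10 mm above the lip, contact between 0.2 and 20 N); the ring lies flat within 12 mm of where it was and every bystander within 20 mm, all at rest (distance of door_ring from where it was at the start of the episode below 0.012 m and angle between door_ring's own z axis and vertical below 0.03 rad and linear speed of door_ring below 0.01 m/s and distance of each of screwdriver, screw_dish, grease_jar, wrench, hinge_pin, detergent, spray_can, token_cup from where it was at the start of the episode below 0.02 m and linear speed of each of screwdriver, screw_dish, grease_jar, wrench, hinge_pin, detergent, spray_can, token_cup below 0.02 m/s).
It fails at once if the door ring is pressed or gripped hard (over 40 N) instead of touched lightly (contact force between the fingers and door_ring above 40 N).
It fails at once if the door ring is lifted or tipped (height (world z) of door_ring above 0.012 m or angle between door_ring's own z axis and vertical above 0.06 rad).
It fails at once if the door ring is pushed along the bench (over 12 mm) (distance of door_ring from where it was at the start of the episode above 0.012 m).
It fails at once if the fingertips are raised well off the lip (about 2 to 5 cm) midway along the lower half (x of the grasp point in the frame of door_ring below -0.075 m and horizontal distance between the grasp point and door_ring between 0.125 and 0.165 m and z of the grasp point in the frame of door_ring between 0.085 and 0.115 m).
It fails at once if a bystander is moved more than 20 mm (distance of any of screwdriver, screw_dish, grease_jar, wrench, hinge_pin, detergent, spray_can, token_cup from where it was at the start of the episode above 0.02 m).
It also fails if it takes over 61 s, if anything falls off the work surface, if the arm or the gripper's body presses on something with over 40 N, if the wrist force passes 120 N, or if a joint passes its speed limit or range.

## Working session

There is one attempt and no reset: what is moved stays moved. The work goes in short steps, Python scripts to look and compute and a shell command to move; the robot and the scene stay as the last step left them, time stands still between calls to the robot, and variables do not carry over. Pictures are saved under pics/ and viewed, at most 10 in all, crops included, and the job is handed in when it is done.

```bash
mkdir -p pics; python3 - <<'E'
from workcell import *
import cv2
s=read_state();print(s)
for n in("top","scene"):
    cv2.imwrite(f"pics/{n}0.png",cv2.cvtColor(capture(n),cv2.COLOR_RGB2BGR));print(get_calibration(n))
print(get_calibration("wrist"))
E
```

```text
{'time': 0.0, 'joint_pos': array([-1.24469923e+00,  9.18376269e-02,  1.23186854e+00, -1.71259489e-05,
        1.81978946e+00, -5.67022495e-02]), 'qvel': array([-0.0012437 , -0.00132532, -0.00179827, -0.00063591, -0.00065948,
        0.00129819]), 'joint_torque': array([-2.63769653e-04, -4.46448326e+01, -4.06449616e+01,  6.98865275e-02,
        2.93878291e-02, -1.37793372e-04]), 'eef_pos': array([ 0.22402078, -0.5563331 ,  0.24022935]), 'tcp_rot': array([ 9.81738889e-01,  1.90231042e-01, -1.36000958e-04, -9.41750733e-04]), 'force': array([ 0.49474898, -0.10499512, -0.3686773 ]), 'wrist_torque': array([ 0.04323084,  0.0694935 , -0.02890469]), 'grasp_force': 0.0, 'finger_gap': 0.0874106111023485}
{'fx': 408.85910821571935, 'fy': 408.85910821571935, 'cx': 285.0632946476022, 'cy': 215.90014297455016, 'R': array([[ 2.76910764e-02, -9.99616415e-01,  4.77377863e-04],
       [-9.98032466e-01, -2.76740665e-02, -5.62613779e-02],
       [ 5.62530078e-02,  1.08149950e-03, -9.98415960e-01]]), 't': array([-0.01731044,  0.4667565 ,  1.13243071])}
{'fx': 402.6431960414536, 'fy': 402.6431960414536, 'cx': 286.980062956489, 'cy': 211.87677529769888, 'R': array([[ 0.5175819 ,  0.85563127, -0.00202808],
       [ 0.72591897, -0.44036958, -0.52831457],
       [-0.45293557,  0.27197384, -0.84904629]]), 't': array([-0.23823539, -0.31262771,  1.47754799])}
{'fx': 342.4297757072685, 'fy': 342.4297757072685, 'cx': 286.93934000979465, 'cy': 206.77063124501552, 'tool_from_camera': array([[-4.25302929e-04, -9.56601097e-01, -2.91400344e-01,
         8.06366957e-02],
       [ 9.99999801e-01, -2.71154086e-04, -5.69376638e-04,
        -2.80907305e-04],
       [ 4.65651923e-04, -2.91400528e-01,  9.56601022e-01,
        -1.42464583e-01],
       [ 0.00000000e+00,  0.00000000e+00,  0.00000000e+00,
         1.00000000e+00]])}
```

View pics/top0.png

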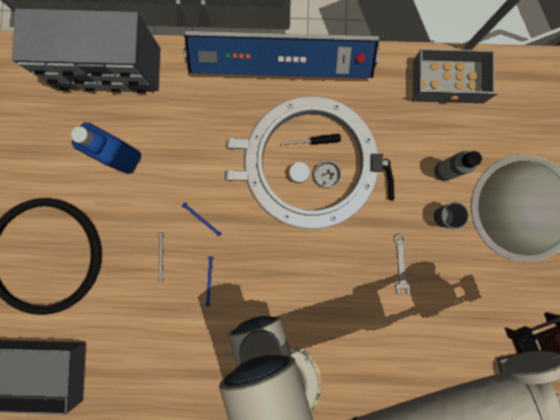

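View pics/scene0.png

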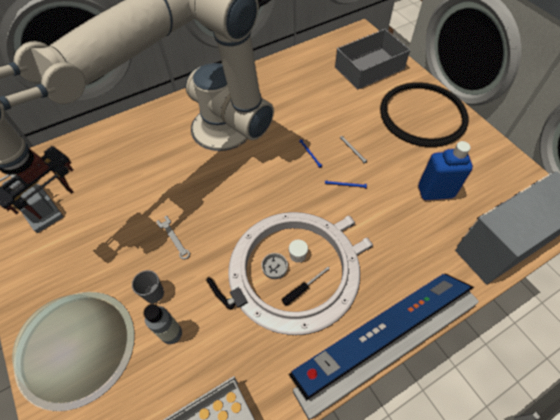

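The top view shows the ring centred near (312,162), with its ears at (237,143) and (237,175), the latch box at (377,162) and the handle at (389,180). Three objects are shaped like the hinge pin: two blue ones at (202,219) and (209,281), and a steel one at (161,257). The steel one is the pin meant, and it only has to be avoided. Next I'll measure the ring.

```bash
cat > h.py <<'E'
from workcell import *
import cv2,numpy as np
from scipy.optimize import least_squares
def ray(name,uv,z):
    c=get_calibration(name);uv=np.atleast_2d(uv).astype(float)
    d=np.c_[(uv[:,0]-c['cx'])/c['fx'],(uv[:,1]-c['cy'])/c['fy'],np.ones(len(uv))]@c['R']
    o=-c['R'].T@c['t'];return (o+d*((z-o[2])/d[:,2])[:,None])[:,:2]
def proj(name,X):
    c=get_calibration(name);p=np.atleast_2d(X)@c['R'].T+c['t']
    return np.c_[p[:,0]/p[:,2]*c['fx']+c['cx'],p[:,1]/p[:,2]*c['fy']+c['cy']]
E
python3 - <<'E'
from h import *
for n,c0,w in(("top",(312,162),100),("scene",(295,272),100)):
    im=cv2.imread(f"pics/{n}0.png");hsv=cv2.cvtColor(im,cv2.COLOR_BGR2HSV)
    m=((hsv[...,1]<45)&(hsv[...,2]>130)).astype(np.uint8)
    k,l,st,ce=cv2.connectedComponentsWithStats(m)
    i=max(range(1,k),key=lambda i:st[i,4] if np.hypot(*(ce[i]-c0))<25 else 0)
    print(n,st[i],ce[i])
    M=(l==i).astype(np.uint8)
    ct=max(cv2.findContours(M,cv2.RETR_EXTERNAL,cv2.CHAIN_APPROX_NONE)[0],key=len)[:,0]
    P=ray(n,ct,.020)
    f=least_squares(lambda q:np.hypot(*(P-q[:2]).T)-q[2],[*P.mean(0),.19],loss='cauchy',f_scale=.002)
    r=np.hypot(*(P-f.x[:2]).T);print("flange",f.x,np.percentile(r-f.x[2],[10,25,50,75,90]))
    C=f.x[:2]
    E=P[(r>.21)];a=np.arctan2(*(E-C).T[::-1]);print("ears",len(E),a.mean(),a.min(),a.max(),r.max())
    dark=(im.max(2)<60).astype(np.uint8)
    ys,xs=np.nonzero(dark);D=ray(n,np.c_[xs,ys],.038);rd=np.hypot(*(D-C).T);ad=np.arctan2(*(D-C).T[::-1])
    s=(rd>.165)&(rd<.192)&(abs(ad+1.57)<.5);print("latch",s.sum(),np.median(ad[s]),ad[s].min(),ad[s].max())
    for nm,R,z in(("lip",.145,.048),):
        t=np.linspace(0,6.28,9)
    cr=cv2.resize(im[c0[1]-w:c0[1]+w,c0[0]-w:c0[0]+w],(600,600),interpolation=cv2.INTER_CUBIC)
    for R,z,col in((.151,.048,(0,0,255)),(.139,.048,(0,255,0)),(.19,.022,(255,0,0))):
        t=np.linspace(0,2*np.pi,200);q=proj(n,np.c_[C[0]+R*np.cos(t),C[1]+R*np.sin(t),0*t+z])
        cv2.polylines(cr,[np.int32((q-np.array(c0)+w)*3)],True,col,1)
    cv2.imwrite(f"pics/{n}1.png",cr)
E
```

```text
top [ 227   96  151  133 5966] [304.88367415 164.97569561]
flange [ 0.62129745 -0.07391524  0.18624447] [-0.00157433 -0.00068797  0.00014637  0.00116441  0.0322661 ]
ears 60 1.5623102009148666 1.289005694422205 1.8334145949464076 0.2430279914101293
latch 23 -1.6372685030032899 -1.7032673344995524 -1.4534254760457974
scene [ 229  213  143  122 5482] [298.32287486 277.66727472]
flange [ 0.6222958  -0.07461509  0.18671961] [-0.0014694  -0.00067204  0.00010663  0.00113404  0.02638713]
ears 47 1.5893471556444057 1.3145943162457163 1.856609444935915 0.2451089237039742
latch 15 -1.4421107066054242 -1.4541492437477253 -1.4263320838020839
```

View pics/top1.png

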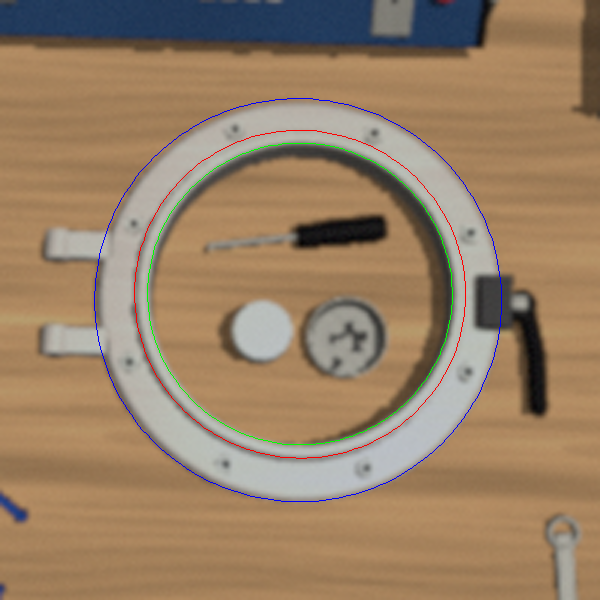

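The overlay fits: flange blue, lip edges red and green. The centre is about (0.6215, -0.0742). The ears at (72,291) and the latch at (495,302) in the crop give a yaw of about 0, so lip_0 is at (0.6215, 0.071). I'll close the gripper, square the tool up and travel at height.

```bash
python3 -m inch '[{"tx":0.2,"ty":-0.14,"rz":0.12},{"tx":0.4,"ty":-0.29,"rz":0.24},{"tx":0.55,"ty":-0.4,"rz":0.36},{"tx":0.7,"ty":-0.5,"rz":0.487},{"tx":0.8,"ty":-0.576,"rz":0.487},{"tx":0.8,"ty":-0.576,"rz":0.487},{"tx":0.8,"ty":-0.576,"rz":0.487},{"tx":0.8,"ty":-0.576,"rz":0.487}]' -1 10; python3 -c "
from workcell import *
print(read_state())"
```

```text
{'time': 0.1, 'joint_pos': array([-1.24469584e+00,  9.18072938e-02,  1.23173790e+00, -1.28421630e-06,
        1.81981238e+00, -5.67310092e-02]), 'qvel': array([ 0.00025743, -0.00116402, -0.00145447,  0.00336688,  0.00166623,
       -0.00041776]), 'joint_torque': array([ 1.16824838e-03, -4.47858059e+01, -4.07569814e+01,  6.98959362e-02,
        2.84931622e-02, -1.16011502e-04]), 'eef_pos': array([ 0.22403629, -0.55635678,  0.24032129]), 'tcp_rot': array([ 9.81735522e-01,  1.90248749e-01, -1.19112138e-04, -8.74387892e-04]), 'force': array([ 0.12625749, -0.03845403, -0.15182054]), 'wrist_torque': array([-0.04099206,  0.02833279, -0.03333869]), 'grasp_force': 0.0, 'finger_gap': 0.08762565481546059}schema error: expected keys tx, ty, tz, rx, ry, rz
```

```bash
python3 -m inch '[{"tx":0.12,"ty":-0.09,"tz":0,"rx":0,"ry":0,"rz":0.12},{"tx":0.26,"ty":-0.19,"tz":0,"rx":0,"ry":0,"rz":0.24},{"tx":0.4,"ty":-0.28,"tz":0,"rx":0,"ry":0,"rz":0.36},{"tx":0.53,"ty":-0.38,"tz":0,"rx":0,"ry":0,"rz":0.487},{"tx":0.66,"ty":-0.48,"tz":0,"rx":0,"ry":0,"rz":0.487},{"tx":0.76,"ty":-0.55,"tz":0,"rx":0,"ry":0,"rz":0.487},{"tx":0.8,"ty":-0.576,"tz":0,"rx":0,"ry":0,"rz":0.487},{"tx":0.8,"ty":-0.576,"tz":0,"rx":0,"ry":0,"rz":0.487}]' -1 10
```

```text
time: 0.77
eef_pos: [0.3571, -0.3465, 0.2414]
tcp_rot: [1.0, 0.002, 0.0, -0.0]
force: [-0.1, 0.2, 0.2]
finger_gap: 0.0381
grasp_force: 0.0
```

```bash
python3 -m inch '[{"tx":0.08,"ty":-0.13,"tz":0,"rx":0,"ry":0,"rz":0},{"tx":0.16,"ty":-0.26,"tz":0,"rx":0,"ry":0,"rz":0},{"tx":0.25,"ty":-0.39,"tz":0,"rx":0,"ry":0,"rz":0},{"tx":0.33,"ty":-0.52,"tz":0,"rx":0,"ry":0,"rz":0},{"tx":0.42,"ty":-0.65,"tz":0,"rx":0,"ry":0,"rz":0},{"tx":0.5,"ty":-0.77,"tz":0,"rx":0,"ry":0,"rz":0},{"tx":0.53,"ty":-0.83,"tz":0,"rx":0,"ry":0,"rz":0},{"tx":0.53,"ty":-0.83,"tz":0,"rx":0,"ry":0,"rz":0}]' 
python3 -m inch '[{"tx":0.08,"ty":-0.13,"tz":0,"rx":0,"ry":0,"rz":0},{"tx":0.16,"ty":-0.26,"tz":0,"rx":0,"ry":0,"rz":0},{"tx":0.25,"ty":-0.39,"tz":0,"rx":0,"ry":0,"rz":0},{"tx":0.33,"ty":-0.52,"tz":0,"rx":0,"ry":0,"rz":0},{"tx":0.42,"ty":-0.65,"tz":0,"rx":0,"ry":0,"rz":0},{"tx":0.5,"ty":-0.78,"tz":0,"rx":0,"ry":0,"rz":0},{"tx":0.53,"ty":-0.84,"tz":0,"rx":0,"ry":0,"rz":0},{"tx":0.53,"ty":-0.84,"tz":0,"rx":0,"ry":0,"rz":0}]'
```

```text
time: 1.43
eef_pos: [0.4895, -0.1396, 0.2405]
tcp_rot: [1.0, 0.002, -0.001, -0.0]
force: [0.1, -1.1, 0.1]
finger_gap: 0.0002
grasp_force: 0.0
time: 2.1
eef_pos: [0.6221, 0.0699, 0.2394]
tcp_rot: [1.0, 0.001, -0.001, 0.0]
force: [0.2, -0.3, 0.2]
finger_gap: 0.0004
grasp_force: 0.0
```

```bash
python3 -m inch '[{"tx":0,"ty":0,"tz":0.1,"rx":0,"ry":0,"rz":0},{"tx":0,"ty":0,"tz":0.22,"rx":0,"ry":0,"rz":0},{"tx":0,"ty":0,"tz":0.34,"rx":0,"ry":0,"rz":0},{"tx":0,"ty":0,"tz":0.46,"rx":0,"ry":0,"rz":0},{"tx":0,"ty":0,"tz":0.56,"rx":0,"ry":0,"rz":0},{"tx":0,"ty":0,"tz":0.62,"rx":0,"ry":0,"rz":0},{"tx":0,"ty":0,"tz":0.64,"rx":0,"ry":0,"rz":0},{"tx":0,"ty":0,"tz":0.64,"rx":0,"ry":0,"rz":0}]'; python3 - <<'E'
from h import *
s=read_state();print(s['eef_pos'],s['force'])
for n in("top","wrist"): cv2.imwrite(f"pics/{n}2.png",cv2.cvtColor(capture(n),cv2.COLOR_RGB2BGR))
E
```

```text
time: 2.77
eef_pos: [0.6198, 0.0666, 0.0794]
tcp_rot: [1.0, -0.001, -0.002, 0.0]
force: [-0.5, -0.5, 0.3]
finger_gap: 0.0003
grasp_force: 0.0
[0.61983103 0.06660202 0.07940176] [-0.52470562 -0.53200847  0.27559733]
```

View pics/wrist2.png

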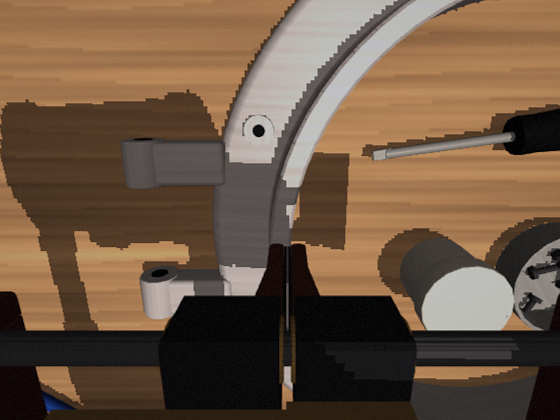

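The wrist view shows the closed fingertips at (285,250), right over the lip band (columns 270–295). I'll lower them slowly.

```bash
python3 -m inch '[{"tx":0.005,"ty":-0.012,"tz":0.006,"rx":0,"ry":0,"rz":0},{"tx":0.005,"ty":-0.015,"tz":0.012,"rx":0,"ry":0,"rz":0},{"tx":0.005,"ty":-0.015,"tz":0.018,"rx":0,"ry":0,"rz":0},{"tx":0.005,"ty":-0.015,"tz":0.024,"rx":0,"ry":0,"rz":0},{"tx":0.005,"ty":-0.015,"tz":0.03,"rx":0,"ry":0,"rz":0},{"tx":0.005,"ty":-0.015,"tz":0.036,"rx":0,"ry":0,"rz":0},{"tx":0.005,"ty":-0.015,"tz":0.04,"rx":0,"ry":0,"rz":0},{"tx":0.005,"ty":-0.015,"tz":0.04,"rx":0,"ry":0,"rz":0}]'
python3 -m inch '[{"tx":0,"ty":0,"tz":0.003,"rx":0,"ry":0,"rz":0},{"tx":0,"ty":0,"tz":0.006,"rx":0,"ry":0,"rz":0},{"tx":0,"ty":0,"tz":0.006,"rx":0,"ry":0,"rz":0}]'
```

```text
time: 3.53
eef_pos: [0.6217, 0.0731, 0.0708]
tcp_rot: [1.0, 0.0, -0.0, 0.0]
force: [-0.9, 0.9, -1.2]
finger_gap: 0.0006
grasp_force: 0.0
time: 3.78
eef_pos: [0.6219, 0.073, 0.0697]
tcp_rot: [1.0, 0.0, -0.0, 0.0]
force: [-0.6, 0.1, -0.9]
finger_gap: 0.0006
grasp_force: 0.0
```

```bash
for i in 1 2; do python3 -m inch '[{"tx":0,"ty":0,"tz":0.003,"rx":0,"ry":0,"rz":0},{"tx":0,"ty":0,"tz":0.006,"rx":0,"ry":0,"rz":0},{"tx":0,"ty":0,"tz":0.006,"rx":0,"ry":0,"rz":0}]' | egrep 'eef|force:'; done
```

```text
eef_pos: [0.6219, 0.073, 0.0681]
force: [-0.7, 0.8, 0.2]
grasp_force: 0.0
eef_pos: [0.6221, 0.073, 0.0671]
force: [-0.2, -0.0, 1.4]
grasp_force: 0.9
```

```bash
python3 -m inch '[{"tx":0,"ty":0,"tz":0.002,"rx":0,"ry":0,"rz":0},{"tx":0,"ty":0,"tz":0.003,"rx":0,"ry":0,"rz":0},{"tx":0,"ty":0,"tz":0.003,"rx":0,"ry":0,"rz":0}]'
```

```text
time: 4.53
eef_pos: [0.6221, 0.073, 0.0671]
tcp_rot: [1.0, 0.0, 0.0, -0.0]
force: [-1.9, 0.3, 4.5]
finger_gap: 0.0005
grasp_force: 2.5
```

Contact at about 4.5 N with soft stiffness. I'll work out the arc steps in tool units.

```bash
python3 - <<'E'
import numpy as np
for k in range(12):
    a=np.radians(15*k);out=[]
    for j in range(2,9,2):
        b=a+np.radians(15*j/8)
        out.append("%.3f,%.3f"%(-.58*(np.sin(b)-np.sin(a)),-.58*(np.cos(b)-np.cos(a))))
    e=a+np.radians(15)
    print(15*k," ".join(out),"end x,y %.4f %.4f"%(.6215-.145*np.sin(e),-.0742+.145*np.cos(e)))
E
python3 -m inch '[{"tx":0,"ty":0,"tz":0.001,"rx":0,"ry":0,"rz":0},{"tx":0,"ty":0,"tz":0.001,"rx":0,"ry":0,"rz":0}]'
```

```text
0 -0.038,0.001 -0.076,0.005 -0.113,0.011 -0.150,0.020 end x,y 0.5840 0.0659
15 -0.036,0.011 -0.072,0.024 -0.106,0.040 -0.140,0.058 end x,y 0.5490 0.0514
30 -0.032,0.020 -0.063,0.042 -0.092,0.066 -0.120,0.092 end x,y 0.5190 0.0283
45 -0.026,0.028 -0.050,0.057 -0.072,0.088 -0.092,0.120 end x,y 0.4959 -0.0017
60 -0.018,0.033 -0.034,0.068 -0.047,0.104 -0.058,0.140 end x,y 0.4814 -0.0367
75 -0.009,0.037 -0.015,0.074 -0.019,0.112 -0.020,0.150 end x,y 0.4765 -0.0742
90 0.001,0.038 0.005,0.076 0.011,0.113 0.020,0.150 end x,y 0.4814 -0.1117
105 0.011,0.036 0.024,0.072 0.040,0.106 0.058,0.140 end x,y 0.4959 -0.1467
120 0.020,0.032 0.042,0.063 0.066,0.092 0.092,0.120 end x,y 0.5190 -0.1767
135 0.028,0.026 0.057,0.050 0.088,0.072 0.120,0.092 end x,y 0.5490 -0.1998
150 0.033,0.018 0.068,0.034 0.104,0.047 0.140,0.058 end x,y 0.5840 -0.2143
165 0.037,0.009 0.074,0.015 0.112,0.019 0.150,0.020 end x,y 0.6215 -0.2192
time: 4.7
eef_pos: [0.6221, 0.073, 0.0671]
tcp_rot: [1.0, 0.0, 0.0, -0.0]
force: [-2.7, -0.8, 6.0]
finger_gap: 0.0007
grasp_force: 3.0
```

```bash
python3 -m inch '[{"tx":-0.019,"ty":0.001,"tz":0,"rx":0,"ry":0,"rz":0},{"tx":-0.038,"ty":0.003,"tz":0,"rx":0,"ry":0,"rz":0},{"tx":-0.057,"ty":0.006,"tz":0,"rx":0,"ry":0,"rz":0},{"tx":-0.076,"ty":0.009,"tz":0,"rx":0,"ry":0,"rz":0},{"tx":-0.095,"ty":0.013,"tz":0,"rx":0,"ry":0,"rz":0},{"tx":-0.113,"ty":0.017,"tz":0,"rx":0,"ry":0,"rz":0},{"tx":-0.132,"ty":0.022,"tz":0,"rx":0,"ry":0,"rz":0},{"tx":-0.15,"ty":0.028,"tz":0,"rx":0,"ry":0,"rz":0}]'
```

```text
time: 5.37
eef_pos: [0.585, 0.0663, 0.0671]
tcp_rot: [1.0, 0.0, 0.002, -0.0]
force: [3.6, 1.5, 5.5]
finger_gap: 0.0005
grasp_force: 2.7
```

Steady at about 5.5 N. I'll continue.

```bash
python3 -m inch '[{"tx":-0.018,"ty":0.005,"tz":0,"rx":0,"ry":0,"rz":0},{"tx":-0.036,"ty":0.011,"tz":0,"rx":0,"ry":0,"rz":0},{"tx":-0.054,"ty":0.017,"tz":0,"rx":0,"ry":0,"rz":0},{"tx":-0.072,"ty":0.024,"tz":0,"rx":0,"ry":0,"rz":0},{"tx":-0.089,"ty":0.032,"tz":0,"rx":0,"ry":0,"rz":0},{"tx":-0.106,"ty":0.04,"tz":0,"rx":0,"ry":0,"rz":0},{"tx":-0.123,"ty":0.049,"tz":0,"rx":0,"ry":0,"rz":0},{"tx":-0.14,"ty":0.058,"tz":0,"rx":0,"ry":0,"rz":0}]'
```

```text
time: 6.03
eef_pos: [0.5501, 0.0519, 0.0671]
tcp_rot: [1.0, 0.0, 0.002, -0.001]
force: [3.0, 2.1, 5.6]
finger_gap: 0.0004
grasp_force: 2.9
```

```bash
python3 -m inch '[{"tx":-0.016,"ty":0.01,"tz":0,"rx":0,"ry":0,"rz":0},{"tx":-0.032,"ty":0.02,"tz":0,"rx":0,"ry":0,"rz":0},{"tx":-0.048,"ty":0.031,"tz":0,"rx":0,"ry":0,"rz":0},{"tx":-0.063,"ty":0.042,"tz":0,"rx":0,"ry":0,"rz":0},{"tx":-0.078,"ty":0.054,"tz":0,"rx":0,"ry":0,"rz":0},{"tx":-0.092,"ty":0.066,"tz":0,"rx":0,"ry":0,"rz":0},{"tx":-0.106,"ty":0.079,"tz":0,"rx":0,"ry":0,"rz":0},{"tx":-0.12,"ty":0.092,"tz":0,"rx":0,"ry":0,"rz":0}]'
```

```text
time: 6.7
eef_pos: [0.5201, 0.0291, 0.067]
tcp_rot: [1.0, 0.0, 0.002, -0.001]
force: [2.4, 2.6, 6.4]
finger_gap: 0.0004
grasp_force: 3.1
```

```bash
python3 -m inch '[{"tx":-0.013,"ty":0.014,"tz":0,"rx":0,"ry":0,"rz":0},{"tx":-0.026,"ty":0.028,"tz":0,"rx":0,"ry":0,"rz":0},{"tx":-0.038,"ty":0.042,"tz":0,"rx":0,"ry":0,"rz":0},{"tx":-0.05,"ty":0.057,"tz":0,"rx":0,"ry":0,"rz":0},{"tx":-0.061,"ty":0.072,"tz":0,"rx":0,"ry":0,"rz":0},{"tx":-0.072,"ty":0.088,"tz":0,"rx":0,"ry":0,"rz":0},{"tx":-0.082,"ty":0.104,"tz":0,"rx":0,"ry":0,"rz":0},{"tx":-0.092,"ty":0.12,"tz":0,"rx":0,"ry":0,"rz":0}]'
```

```text
time: 7.37
eef_pos: [0.497, -0.0007, 0.067]
tcp_rot: [1.0, 0.0, 0.002, -0.001]
force: [1.6, 3.8, 6.7]
finger_gap: 0.0005
grasp_force: 3.3
```

```bash
python3 -m inch '[{"tx":-0.01,"ty":0.016,"tz":0,"rx":0,"ry":0,"rz":0},{"tx":-0.019,"ty":0.033,"tz":0,"rx":0,"ry":0,"rz":0},{"tx":-0.027,"ty":0.05,"tz":0,"rx":0,"ry":0,"rz":0},{"tx":-0.035,"ty":0.068,"tz":0,"rx":0,"ry":0,"rz":0},{"tx":-0.042,"ty":0.086,"tz":0,"rx":0,"ry":0,"rz":0},{"tx":-0.049,"ty":0.104,"tz":0,"rx":0,"ry":0,"rz":0},{"tx":-0.055,"ty":0.122,"tz":0,"rx":0,"ry":0,"rz":0},{"tx":-0.06,"ty":0.14,"tz":0,"rx":0,"ry":0,"rz":0}]'
```

```text
time: 8.03
eef_pos: [0.4819, -0.0354, 0.067]
tcp_rot: [1.0, 0.001, 0.001, -0.001]
force: [1.6, 5.3, 7.6]
finger_gap: 0.0004
grasp_force: 3.7
```

```bash
python3 -m inch '[{"tx":-0.005,"ty":0.018,"tz":0,"rx":0,"ry":0,"rz":0},{"tx":-0.009,"ty":0.037,"tz":0,"rx":0,"ry":0,"rz":0},{"tx":-0.012,"ty":0.055,"tz":0,"rx":0,"ry":0,"rz":0},{"tx":-0.015,"ty":0.074,"tz":0,"rx":0,"ry":0,"rz":0},{"tx":-0.017,"ty":0.093,"tz":0,"rx":0,"ry":0,"rz":0},{"tx":-0.019,"ty":0.112,"tz":0,"rx":0,"ry":0,"rz":0},{"tx":-0.02,"ty":0.131,"tz":0,"rx":0,"ry":0,"rz":0},{"tx":-0.02,"ty":0.15,"tz":0,"rx":0,"ry":0,"rz":0}]'
```

```text
time: 8.7
eef_pos: [0.4767, -0.0727, 0.067]
tcp_rot: [1.0, 0.001, 0.001, -0.001]
force: [-0.3, 5.2, 9.0]
finger_gap: 0.0006
grasp_force: 4.3
```

Force is creeping up to 9 N, so I'll ease it off slightly. Position tracks to within 2 mm.

```bash
python3 -m inch '[{"tx":0.0,"ty":0.019,"tz":-0.001,"rx":0,"ry":0,"rz":0},{"tx":0.001,"ty":0.038,"tz":-0.001,"rx":0,"ry":0,"rz":0},{"tx":0.003,"ty":0.057,"tz":-0.002,"rx":0,"ry":0,"rz":0},{"tx":0.005,"ty":0.076,"tz":-0.002,"rx":0,"ry":0,"rz":0},{"tx":0.008,"ty":0.095,"tz":-0.003,"rx":0,"ry":0,"rz":0},{"tx":0.011,"ty":0.114,"tz":-0.003,"rx":0,"ry":0,"rz":0},{"tx":0.015,"ty":0.133,"tz":-0.003,"rx":0,"ry":0,"rz":0},{"tx":0.02,"ty":0.152,"tz":-0.003,"rx":0,"ry":0,"rz":0}]'
```

```text
time: 9.37
eef_pos: [0.4811, -0.1108, 0.067]
tcp_rot: [1.0, 0.001, -0.0, -0.001]
force: [-1.6, 5.4, 7.5]
finger_gap: 0.0001
grasp_force: 3.5
```

```bash
python3 -m inch '[{"tx":0.005,"ty":0.018,"tz":0,"rx":0,"ry":0,"rz":0},{"tx":0.011,"ty":0.036,"tz":0,"rx":0,"ry":0,"rz":0},{"tx":0.017,"ty":0.054,"tz":0,"rx":0,"ry":0,"rz":0},{"tx":0.024,"ty":0.072,"tz":-0.001,"rx":0,"ry":0,"rz":0},{"tx":0.032,"ty":0.089,"tz":-0.001,"rx":0,"ry":0,"rz":0},{"tx":0.04,"ty":0.106,"tz":-0.001,"rx":0,"ry":0,"rz":0},{"tx":0.049,"ty":0.123,"tz":-0.001,"rx":0,"ry":0,"rz":0},{"tx":0.058,"ty":0.14,"tz":-0.001,"rx":0,"ry":0,"rz":0}]'
```

```text
time: 10.03
eef_pos: [0.4953, -0.1459, 0.067]
tcp_rot: [1.0, 0.0, -0.001, -0.001]
force: [-2.1, 3.8, 6.8]
finger_gap: 0.0002
grasp_force: 3.4
```

```bash
python3 -m inch '[{"tx":0.01,"ty":0.016,"tz":0,"rx":0,"ry":0,"rz":0},{"tx":0.02,"ty":0.032,"tz":0,"rx":0,"ry":0,"rz":0},{"tx":0.031,"ty":0.048,"tz":0,"rx":0,"ry":0,"rz":0},{"tx":0.042,"ty":0.063,"tz":0,"rx":0,"ry":0,"rz":0},{"tx":0.054,"ty":0.078,"tz":0,"rx":0,"ry":0,"rz":0},{"tx":0.066,"ty":0.092,"tz":0,"rx":0,"ry":0,"rz":0},{"tx":0.079,"ty":0.106,"tz":0,"rx":0,"ry":0,"rz":0},{"tx":0.092,"ty":0.12,"tz":0,"rx":0,"ry":0,"rz":0}]'
```

```text
time: 10.7
eef_pos: [0.518, -0.1759, 0.0671]
tcp_rot: [1.0, 0.0, -0.001, -0.001]
force: [-3.8, 3.4, 7.6]
finger_gap: 0.0005
grasp_force: 3.8
```

```bash
python3 -m inch '[{"tx":0.014,"ty":0.013,"tz":0,"rx":0,"ry":0,"rz":0},{"tx":0.028,"ty":0.026,"tz":-0.001,"rx":0,"ry":0,"rz":0},{"tx":0.042,"ty":0.038,"tz":-0.001,"rx":0,"ry":0,"rz":0},{"tx":0.057,"ty":0.05,"tz":-0.001,"rx":0,"ry":0,"rz":0},{"tx":0.072,"ty":0.061,"tz":-0.001,"rx":0,"ry":0,"rz":0},{"tx":0.088,"ty":0.072,"tz":-0.001,"rx":0,"ry":0,"rz":0},{"tx":0.104,"ty":0.082,"tz":-0.001,"rx":0,"ry":0,"rz":0},{"tx":0.12,"ty":0.092,"tz":-0.001,"rx":0,"ry":0,"rz":0}]'
```

```text
time: 11.37
eef_pos: [0.5478, -0.1993, 0.067]
tcp_rot: [1.0, 0.0, -0.001, -0.001]
force: [-3.3, 3.2, 7.1]
finger_gap: 0.0005
grasp_force: 3.2
```

```bash
python3 -m inch '[{"tx":0.017,"ty":0.009,"tz":0,"rx":0,"ry":0,"rz":0},{"tx":0.033,"ty":0.018,"tz":0,"rx":0,"ry":0,"rz":0},{"tx":0.05,"ty":0.026,"tz":0,"rx":0,"ry":0,"rz":0},{"tx":0.068,"ty":0.034,"tz":0,"rx":0,"ry":0,"rz":0},{"tx":0.086,"ty":0.041,"tz":0,"rx":0,"ry":0,"rz":0},{"tx":0.104,"ty":0.047,"tz":0,"rx":0,"ry":0,"rz":0},{"tx":0.122,"ty":0.053,"tz":0,"rx":0,"ry":0,"rz":0},{"tx":0.14,"ty":0.058,"tz":0,"rx":0,"ry":0,"rz":0}]'
```

```text
time: 12.03
eef_pos: [0.5827, -0.2142, 0.0671]
tcp_rot: [1.0, 0.0, -0.002, -0.0]
force: [-4.2, 1.5, 5.6]
finger_gap: 0.0005
grasp_force: 3.1
```

Last segment, with a short dwell at the latch end.

```bash
python3 -m inch '[{"tx":0.019,"ty":0.005,"tz":0,"rx":0,"ry":0,"rz":0},{"tx":0.037,"ty":0.009,"tz":0,"rx":0,"ry":0,"rz":0},{"tx":0.055,"ty":0.012,"tz":0,"rx":0,"ry":0,"rz":0},{"tx":0.074,"ty":0.015,"tz":0,"rx":0,"ry":0,"rz":0},{"tx":0.093,"ty":0.017,"tz":0,"rx":0,"ry":0,"rz":0},{"tx":0.112,"ty":0.019,"tz":0,"rx":0,"ry":0,"rz":0},{"tx":0.132,"ty":0.02,"tz":0,"rx":0,"ry":0,"rz":0},{"tx":0.152,"ty":0.02,"tz":0,"rx":0,"ry":0,"rz":0}]'
python3 -m inch '[{"tx":0,"ty":0,"tz":0,"rx":0,"ry":0,"rz":0},{"tx":0,"ty":0,"tz":0,"rx":0,"ry":0,"rz":0},{"tx":0,"ty":0,"tz":0,"rx":0,"ry":0,"rz":0},{"tx":0,"ty":0,"tz":0,"rx":0,"ry":0,"rz":0}]'
```

```text
time: 12.7
eef_pos: [0.6207, -0.2195, 0.067]
tcp_rot: [1.0, -0.0, -0.002, -0.0]
force: [-4.4, -0.2, 6.3]
finger_gap: 0.0001
grasp_force: 2.8
time: 13.03
eef_pos: [0.6214, -0.2195, 0.0671]
tcp_rot: [1.0, 0.0, -0.0, 0.0]
force: [-1.7, 0.2, 5.0]
finger_gap: 0.0007
grasp_force: 2.4
```

The latch end is reached with 5 N of contact. I'll lift straight up and check.

```bash
python3 -m inch '[{"tx":0,"ty":0,"tz":-0.03,"rx":0,"ry":0,"rz":0},{"tx":0,"ty":0,"tz":-0.1,"rx":0,"ry":0,"rz":0},{"tx":0,"ty":0,"tz":-0.2,"rx":0,"ry":0,"rz":0},{"tx":0,"ty":0,"tz":-0.32,"rx":0,"ry":0,"rz":0},{"tx":0,"ty":0,"tz":-0.44,"rx":0,"ry":0,"rz":0},{"tx":0,"ty":0,"tz":-0.54,"rx":0,"ry":0,"rz":0},{"tx":0,"ty":0,"tz":-0.6,"rx":0,"ry":0,"rz":0},{"tx":0,"ty":0,"tz":-0.6,"rx":0,"ry":0,"rz":0}]'
python3 - <<'E'
from h import *
cv2.imwrite("pics/scene3.png",cv2.cvtColor(capture("scene"),cv2.COLOR_RGB2BGR))
E
```

```text
time: 13.7
eef_pos: [0.6232, -0.2197, 0.222]
tcp_rot: [1.0, 0.0, 0.003, 0.001]
force: [0.8, 0.0, 1.1]
finger_gap: 0.0004
grasp_force: 0.0
```

View pics/scene3.png

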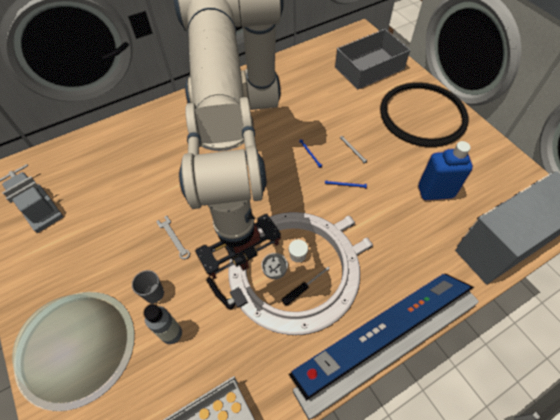

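The ring (ears at (346,224) and (364,244)) and all the bystanders are where they were, and the gripper is clear above the latch. I'll hand in now.

```bash
python3 -c "
from workcell import *
print(close_job())"
```

```text
the job is handed in; nothing more can be done
None
```

I ran the closed fingertips along the lip from hinge to latch in one unbroken pass, reading about 4–9 N, then lifted clear and handed the job in at about 14 s; the ring and the other things looked unmoved in the last picture, but no verdict came back.

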